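# Raise the bar lamp one notch over the moss frame

## Robot

A 6-joint arm with a two-finger parallel gripper is mounted at the origin on the work surface. World frame = base frame: x ahead of the robot, y to its left, z up, the work surface at z = 0. Lengths are in m, angles in rad, forces in N, time in s.
With the tool pointing down it reaches from about 0.3 to 0.775 m from the base axis. Payload 14.6 kg.
Tool frame: the origin (TCP) lies at the very end of the fingers, on their centre line; the grasp point (between the pads) lies 19 mm behind it; z points along the fingers, y is the direction in which the jaws open and shut (so a half turn about z gives the same grasp; the last joint's range is limited). The gripper opens to 94 mm and grips with 3 to 60 N. Pads are 16 mm wide; open, the fingers measure 119 mm over their backs; the gripper's body (75 mm by 177 mm) begins 78 mm behind the grasp point.
Start: joints at [1.046, 0.3, 1.521, -0, 1.321, -0.067], TCP at [0.243, 0.493, 0.205] pointing down, gripper open.
Joint ranges: [-3.03, 3.03], [-0.79, 2.21], [0.23, 2.52], [-1.04, 4.18], [0, 3.07], [-2.55, 2.55]. Speed limits (rad/s): [2.22, 2.22, 2.57, 3.14, 3.14, 3.14].

## Interface

Orientations are given as a 3x3 rotation matrix whose columns are the frame's x, y, z axes.
In Python, from rig import bot gives the robot as it stands.
- The arm moves only by the tool move_arm, never from a script. Its argument "rows" is a list of rows, each an object of numbers: "hand": the closure in counts, from 0 (fully open) to 255 (shut); "tx", "ty", "tz": the shift along the tool's x, y, z in m; "rx", "ry", "rz": the turn, a rotation vector about the tool's x, y, z in rad. In form: [{"hand": .., "tx": .., "ty": .., "tz": .., "rx": .., "ry": .., "rz": ..}, ...]. A call has 1 to 10 rows; each row shifts and turns the pose as measured when the row begins, along the tool's axes as they then stand; what a row does not reach is not made up. A row lasts 1/10 s, in which the tool goes at most 50 mm and 8.59 degrees, less where a joint would pass 70% of its speed; a pose out of reach is approached as far as the arm can. A call is refused whole if a number of a shift passes 0.05 or a number of a turn 0.15, either way. A call with a gripper value outside its range is refused whole. The fingers move at their own pace and stop on an object; "force" is the grip in N (left out, the last holds). Time passes only in rows, so rows that do not move let the fingers close. It gives the time, the measured TCP pose, the force and the opening at its end, in the units of the state.
- bot.sense(): the state, without advancing time (a new reading comes with each control period).
- bot.snapshot(name): name is "scene" or "top" or "wrist"; returns a dict with "image" (420x560x3 uint8, red, green, blue), "fx", "fy", "cx", "cy" (pixels), "R" (3x3) and "t" (3): a world point X has camera coordinates R X + t. Camera axes: x right, y down, z forward; pixel columns grow to the right and rows downward; lengths in m; the calibration is good to about 2 mm. A picture is of the moment at which its call begins. There is no depth.
- bot.job_done(): hands the job in, once; it reports no verdict.
Trained networks look in a picture, given as the dict that the camera call returned (one of the last four; its "shot" number tells which), for a name from the list of things; names that differ only in an ending like _2 or _b are one class to them, and where a whole thing is asked for, a point or a joint stands for the part that bears it (a point fixed in the world has none). Each returns a list of dicts, best first, with "p" (0 to 1); they miss things now and then, are a little off and sometimes report something else, mostly with a low value. They report only what shows in the picture. A call takes as long as a camera call.
- bot.find_in(picture, target): "extent" ([centre column, centre row, width, height] as shares, 0 to 1, of the picture: columns of its width, rows of its height, round what is visible of it).
- bot.spot_point(picture, target): "location" ([row, column] as shares, 0 to 1, of the picture: columns of its width, rows of its height: a listed point, or the origin of a listed thing).
The state is a dict: "time_s": time; "q": joint angles; "qvel": joint speeds; "joint_torque": joint torques, N m; "eef_pos": TCP position; "orientation": TCP orientation; "wrist_force": force on the tool from outside, world axes, zero at the start; "torque": the same for the moment, N m; "width": finger opening in m.
Only numpy, scipy, OpenCV 4.12 (cv2) and the standard library are available. Lean on these libraries where they do the work, as an engineer would, in place of code of your own. Each camera call takes 0.05 s, during which the arm holds its last target. There are 200 camera calls.

## Task

The long bar-headed work lamp hangs too low over the framed moss panel. Lift it by the upright knob on its head until its pawl clicks into the next notch, so that it stays exactly one notch higher than it was, then let go. Leave the round-headed lamp and the moss frame as they are.

Things in the scene. Friction and masses are not known exactly. Their poses are not given: they have to be found in the camera images.
- bar_lamp_grip (a point): Hold point on the bar lamp's knob, an upright black cylinder 28 mm wide, 50 mm tall, in the middle of a grey head 240 (y) x 50 (x) x 30 mm. On the knob's axis, 20 mm below its top, 30 mm above the head; moves with it; z up. Starts 203 to 230 mm above the table. 115 mm away in its +x stands the fixed 25 mm square post, joined to the head by an arm; its top is 72 mm above this point.
- bar_lamp (a joint): Height of the head on its post, m, growing upwards. Notches at 0 (where it starts), 0.04, 0.08 and 0.12; upper stop 0.13. Lifting takes about 10 N (0.5 kg head, spring pawl). Raise it 45 to 70 mm, then let it down or go: the pawl settles on the ledge 40 mm above the start. From about 80 mm it catches the notch after that; it cannot be lowered past a notch.
- round_lamp_grip (a point): The like point on the knob of the other lamp, which is to be left alone: the same stand and knob, but a round grey head 130 mm in diameter, 30 mm thick.
- moss_frame: Black picture frame, 160 x 220 mm and 30 mm high, filled with green moss, lying loose under the bar lamp's head on the plywood board (8 to 35 mm thick) that carries the lamp; the head's underside is 133 mm above the board. Origin at the centre of the frame's underside, z up.

How it is judged:
At the end, for the whole second after the job is handed in: The bar lamp rests by itself in the next notch up: its knob is 40 mm (within 10 mm) higher than at the start, and at rest (distance of bar_lamp_grip from where it was at the start of the episode between 0.03 and 0.05 m and velocity of joint bar_lamp between -0.01 and 0.01 m/s); the robot touches nothing.
It fails at once if the round lamp is raised (its knob moves more than 15 mm) (distance of round_lamp_grip from where it was at the start of the episode above 0.015 m).
It fails at once if the moss frame is shifted by more than 20 mm (distance of moss_frame from where it was at the start of the episode above 0.02 m).
It also fails if it takes over 32 s, if anything falls off the work surface, if the arm or the gripper's body presses on something with over 40 N, if the wrist force passes 120 N, or if a joint passes its speed limit or range.

## Working session

There is one attempt and no reset: what is moved stays moved. The work goes in short steps, Python scripts to look and compute and a tool call to move; the robot and the scene stay as the last step left them, time stands still between calls to the robot, and variables do not carry over. Pictures are saved under pics/ and viewed, about 8 in all and at most 12, crops included, and the job is handed in when it is done.

Besides the shell and the picture viewer there is one more tool, called after "Call:" by a JSON object that holds its "name" and its "arguments", one argument or row to a line. move_arm: Moves the arm, as the interface text tells. Its arguments: {"type":"object","properties":{"rows":{"type":"array","items":{"type":"object","properties":{"hand":{"type":"number"},"tx":{"type":"number"},"ty":{"type":"number"},"tz":{"type":"number"},"rx":{"type":"number"},"ry":{"type":"number"},"rz":{"type":"number"}}}},"force":{"type":"number"}},"required":["rows"]}

```bash
mkdir -p pics
cat > h.py <<'E'
import numpy as np, cv2
from rig import bot
def save(p,n): cv2.imwrite('pics/'+n,p['image'][:,:,::-1])
def ray(p,u,v):
    R=np.array(p['R']);t=np.array(p['t']);d=R.T@np.array([(u-p['cx'])/p['fx'],(v-p['cy'])/p['fy'],1]);return -R.T@t,d/np.linalg.norm(d)
def tri(rs):
    A=sum(np.eye(3)-np.outer(d,d) for c,d in rs);b=sum((np.eye(3)-np.outer(d,d))@c for c,d in rs);x=np.linalg.solve(A,b)
    return x,[round(float(np.linalg.norm((np.eye(3)-np.outer(d,d))@(x-c))),4) for c,d in rs]
def px(p,X):
    c=np.array(p['R'])@X+np.array(p['t']);return [round(float(p['fx']*c[0]/c[2]+p['cx'])),round(float(p['fy']*c[1]/c[2]+p['cy']))]
E
python3 - <<'E'
from h import *
P={n:bot.snapshot(n) for n in('scene','top')}
ims=[]
for n in P: ims.append(P[n]['image'][:,:,::-1].copy())
for k in('bar_lamp_grip','round_lamp_grip','moss_frame'):
    L={}
    for n,p in P.items():
        L[n]=[(round(d['location'][1]*560),round(d['location'][0]*420),round(d['p'],2)) for d in bot.spot_point(p,k)][:3]
    print(k,L)
    if all(L.values()): print(tri([ray(P[n],*L[n][0][:2]) for n in P]))
cv2.imwrite('pics/a.png',cv2.resize(np.vstack(ims),None,fx=.71,fy=.71) if 0 else ims[0]); cv2.imwrite('pics/b.png',ims[1])
s=bot.sense();print(s['time_s'],s['eef_pos'],np.round(s['orientation'],3),s['wrist_force'])
E
```

```text
bar_lamp_grip {'scene': [(347, 212, 0.7)], 'top': [(361, 183, 0.8)]}
(array([ 0.56943596, -0.1769628 ,  0.18026542]), [0.0021, 0.0021])
round_lamp_grip {'scene': [(206, 128, 0.85)], 'top': [(183, 203, 0.67)]}
(array([0.53102759, 0.23041169, 0.19617154]), [0.0015, 0.0015])
moss_frame {'scene': [(329, 242, 0.92)], 'top': [(355, 215, 0.58)]}
(array([ 0.50586192, -0.1780856 ,  0.07114294]), [0.0008, 0.0008])
0.4 [0.24308021 0.49331387 0.2053626 ] [[-0.897  0.442 -0.   ]
 [ 0.442  0.897 -0.   ]
 [-0.    -0.    -1.   ]] [ 0.11823731 -0.47368626  0.34866339]
```

View pics/a.png

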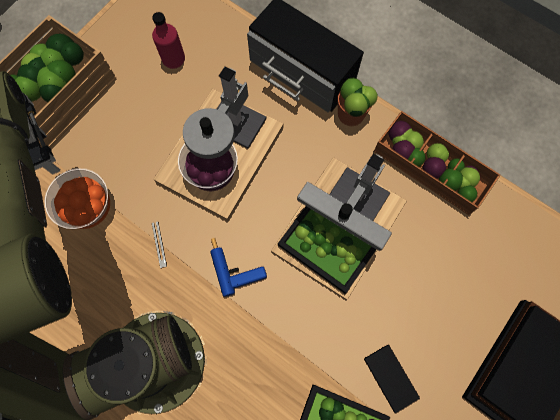

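View pics/b.png

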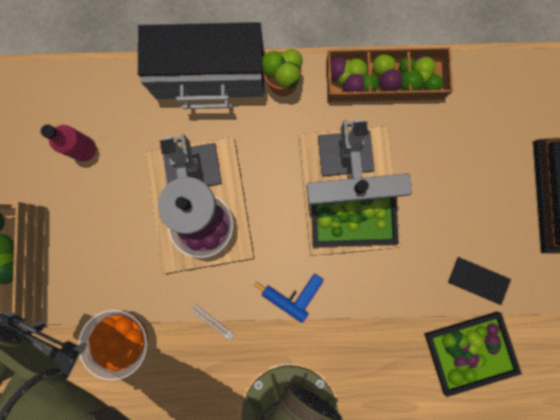

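The scene view shows the bar lamp with its knob at about (346,211) and the frame below it. The top view shows the same knob at (361,187), with the bar almost along world y and yawed about +4°. The round lamp is at (206,128) / (183,203). I'll raise the arm first, then compute the rows for the traverse.

Call:
{"name": "move_arm", "arguments": {
  "rows": [
    {"hand": 0, "tz": -0.05},
    {"hand": 0, "tz": -0.05},
    {"hand": 0, "tz": -0.05},
    {"hand": 0, "tz": -0.05},
    {"hand": 0, "tz": -0.03}
  ]
}}

```text
invalid input at $.rows[0]: expected keys hand, tx, ty, tz, rx, ry, rz
```

```bash
cat >> h.py <<'E'
from scipy.spatial.transform import Rotation as Ro
def plan(target,yaw,step=.04,rstep=.14):
    s=bot.sense();p=np.array(s['eef_pos']);R=np.array(s['orientation'])
    y=np.array([-np.sin(yaw),np.cos(yaw),0]);z=np.array([0,0,-1.])
    if Ro.from_matrix(R).as_matrix()[:,1]@y>0 and 0: y=-y
    D=np.column_stack([np.cross(y,z),y,z]);return s,p,R,D
def rel(target,D):
    s=bot.sense();R=np.array(s['orientation']);p=np.array(s['eef_pos'])
    print('t',s['time_s'],'pos',np.round(p,4),'F',np.round(s['wrist_force'],1),'w',s['width'])
    print('shift',np.round(R.T@(target-p),4),'rot',np.round(Ro.from_matrix(R.T@D).as_rotvec(),3))
def down(yaw):
    y=np.array([-np.sin(yaw),np.cos(yaw),0]);z=np.array([0,0,-1.]);return np.column_stack([np.cross(y,z),y,z])
E
python3 - <<'E'
from h import *
D=down(.07+np.pi); T=np.array([.55,-.175,.40]); rel(T,D)
s=bot.sense();p=np.array(s['eef_pos']);R=np.array(s['orientation']);print(s['q'])
for i in range(19):
    r=R.T@D;w=Ro.from_matrix(r).as_rotvec();w=w*min(1,.14/np.linalg.norm(w))if np.linalg.norm(w)>1e-6 else w
    d=T-p;n=np.linalg.norm(d);d=d*min(1,.042/n) if n>0 else d
    l=R.T@d;print(np.round(l,3),np.round(w,2));p=p+d;R=R@Ro.from_rotvec(w).as_matrix()
E
```

```text
t 0.4 pos [0.2431 0.4933 0.2054] F [ 0.1 -0.5  0.3] w 0.09411758687183831
shift [-0.5707 -0.4639 -0.1945] rot [0.    0.    2.614]
[ 1.04639676e+00  2.99980196e-01  1.52109204e+00 -6.58471244e-05
  1.32069152e+00 -6.65834317e-02]
[-0.032 -0.026 -0.011] [0.   0.   0.14]
[-0.035 -0.021 -0.011] [0.   0.   0.14]
[-0.037 -0.016 -0.011] [0.   0.   0.14]
[-0.039 -0.011 -0.011] [0.   0.   0.14]
[-0.04  -0.005 -0.011] [0.   0.   0.14]
[-0.041  0.001 -0.011] [0.   0.   0.14]
[-0.04   0.006 -0.011] [0.   0.   0.14]
[-0.039  0.012 -0.011] [0.   0.   0.14]
[-0.037  0.017 -0.011] [0.   0.   0.14]
[-0.034  0.022 -0.011] [0.   0.   0.14]
[-0.031  0.027 -0.011] [0.   0.   0.14]
[-0.027  0.031 -0.011] [0.   0.   0.14]
[-0.022  0.034 -0.011] [0.   0.   0.14]
[-0.017  0.037 -0.011] [0.   0.   0.14]
[-0.012  0.039 -0.011] [0.   0.   0.14]
[-0.006  0.04  -0.011] [0.   0.   0.14]
[-0.001  0.041 -0.011] [0.   0.   0.14]
[ 0.005  0.04  -0.011] [0.   0.   0.14]
[ 0.001  0.004 -0.001] [0.   0.   0.09]
```

All keys are required in each row. Raise first, and start the traverse in the same call.

Call:
{"name": "move_arm", "arguments": {
  "rows": [
    {"hand": 0, "tx": 0, "ty": 0, "tz": -0.05, "rx": 0, "ry": 0, "rz": 0},
    {"hand": 0, "tx": 0, "ty": 0, "tz": -0.05, "rx": 0, "ry": 0, "rz": 0},
    {"hand": 0, "tx": 0, "ty": 0, "tz": -0.05, "rx": 0, "ry": 0, "rz": 0},
    {"hand": 0, "tx": 0, "ty": 0, "tz": -0.05, "rx": 0, "ry": 0, "rz": 0},
    {"hand": 0, "tx": -0.032, "ty": -0.026, "tz": -0.01, "rx": 0, "ry": 0, "rz": 0.14},
    {"hand": 0, "tx": -0.035, "ty": -0.021, "tz": 0, "rx": 0, "ry": 0, "rz": 0.14},
    {"hand": 0, "tx": -0.037, "ty": -0.016, "tz": 0, "rx": 0, "ry": 0, "rz": 0.14},
    {"hand": 0, "tx": -0.039, "ty": -0.011, "tz": 0, "rx": 0, "ry": 0, "rz": 0.14},
    {"hand": 0, "tx": -0.04, "ty": -0.005, "tz": 0, "rx": 0, "ry": 0, "rz": 0.14},
    {"hand": 0, "tx": -0.041, "ty": 0.001, "tz": 0, "rx": 0, "ry": 0, "rz": 0.14}
  ]
}}

```text
time_s: 1.4
eef_pos: [0.3432, 0.2651, 0.4211]
orientation: [[-0.247, 0.969, 0.001], [0.969, 0.247, -0.002], [-0.002, 0.0, -1.0]]
wrist_force: [1.1, -0.0, 0.7]
width: 0.0939
```

Call:
{"name": "move_arm", "arguments": {
  "rows": [
    {"hand": 0, "tx": -0.04, "ty": 0.006, "tz": 0, "rx": 0, "ry": 0, "rz": 0.14},
    {"hand": 0, "tx": -0.039, "ty": 0.012, "tz": 0, "rx": 0, "ry": 0, "rz": 0.14},
    {"hand": 0, "tx": -0.037, "ty": 0.017, "tz": 0, "rx": 0, "ry": 0, "rz": 0.14},
    {"hand": 0, "tx": -0.034, "ty": 0.022, "tz": 0, "rx": 0, "ry": 0, "rz": 0.14},
    {"hand": 0, "tx": -0.031, "ty": 0.027, "tz": 0, "rx": 0, "ry": 0, "rz": 0.14},
    {"hand": 0, "tx": -0.027, "ty": 0.031, "tz": 0, "rx": 0, "ry": 0, "rz": 0.14},
    {"hand": 0, "tx": -0.022, "ty": 0.034, "tz": 0, "rx": 0, "ry": 0, "rz": 0.14},
    {"hand": 0, "tx": -0.017, "ty": 0.037, "tz": 0, "rx": 0, "ry": 0, "rz": 0.14},
    {"hand": 0, "tx": -0.012, "ty": 0.039, "tz": 0, "rx": 0, "ry": 0, "rz": 0.14},
    {"hand": 0, "tx": -0.006, "ty": 0.04, "tz": 0, "rx": 0, "ry": 0, "rz": 0.14}
  ]
}}

```text
time_s: 2.4
eef_pos: [0.4959, -0.1305, 0.4236]
orientation: [[0.936, 0.353, 0.005], [0.353, -0.936, -0.001], [0.005, 0.003, -1.0]]
wrist_force: [0.3, 0.6, 0.2]
width: 0.094
```

Run:
```python
from h import *
rel(np.array([.55,-.175,.40]),down(.07+np.pi))
p=bot.snapshot('wrist');save(p,'c.png')
print([(round(d['location'][1]*560),round(d['location'][0]*420),round(d['p'],2)) for d in bot.spot_point(p,'bar_lamp_grip')], px(p,np.array([.569,-.177,.2])), -np.array(p['R']).T@p['t'])
```

```text
t 2.4 pos [ 0.4959 -0.1305  0.4236] F [0.3 0.6 0.2] w 0.093983864212259
shift [0.0349 0.0606 0.0239] rot [ 0.002 -0.005  0.291]
[(329, 149, 0.79)] [334, 144] [ 0.55793349 -0.10708422  0.60347899]
```

View pics/c.png

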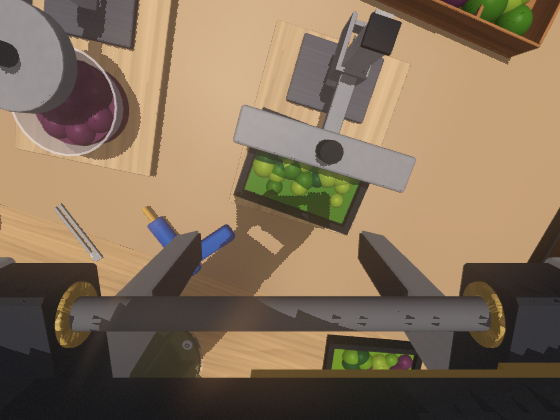

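The wrist view shows the knob at (329,150), with the bar's far edge running from (245,106) to (415,157). I'll triangulate over three views and take the yaw from that edge.

Run:
```python
from h import *
W=bot.snapshot('wrist');S=bot.snapshot('scene');T=bot.snapshot('top')
rs=[]
for n,p in(('w',W),('s',S),('t',T)):
    L=[(d['location'][1]*560,d['location'][0]*420,round(d['p'],2)) for d in bot.spot_point(p,'bar_lamp_grip')][:2];print(n,np.round(L,1))
    if L: rs.append(ray(p,*L[0][:2]))
x,e=tri(rs);print(x,e); 
if len(rs)>2: print(tri(rs[:2]),tri(rs[::2]))
def atz(p,u,v,z):
    c,d=ray(p,u,v);return c+d*(z-c[2])/d[2]
a,b=atz(W,245,106,x[2]-.03),atz(W,415,157,x[2]-.03);d=a-b;print(np.linalg.norm(d),'yaw',np.arctan2(-d[0],d[1]),(a+b)/2)
for z in(.2,.215,.23):
  a,b=atz(W,245,106,z-.03),atz(W,415,157,z-.03);print(z,np.linalg.norm(a-b))
```

```text
w [[330.3 148.6   0.8]]
s [[345.1 212.9   0.9]]
t []
[ 0.56109345 -0.17582201  0.19173146] [0.0023, 0.0023]
0.24181793457728712 yaw 0.07665647849714999 [ 0.58377944 -0.17580195  0.16173146]
0.2 0.2372737839798488
0.215 0.22903022043803467
0.23 0.22078665689622062
```

Call:
{"name": "move_arm", "arguments": {
  "rows": [
    {"hand": 0, "tx": 0.023, "ty": 0.033, "tz": 0.01, "rx": 0, "ry": 0, "rz": 0.14},
    {"hand": 0, "tx": 0.02, "ty": 0.034, "tz": 0.02, "rx": 0, "ry": 0, "rz": 0.14},
    {"hand": 0, "tx": 0, "ty": 0, "tz": 0.03, "rx": 0, "ry": 0, "rz": 0},
    {"hand": 0, "tx": 0, "ty": 0, "tz": 0.04, "rx": 0, "ry": 0, "rz": 0},
    {"hand": 0, "tx": 0, "ty": 0, "tz": 0.03, "rx": 0, "ry": 0, "rz": 0},
    {"hand": 0, "tx": 0, "ty": 0, "tz": 0, "rx": 0, "ry": 0, "rz": 0}
  ]
}}

```text
time_s: 3.4
eef_pos: [0.5597, -0.1753, 0.2935]
orientation: [[0.996, 0.088, 0.012], [0.088, -0.996, -0.003], [0.012, 0.004, -1.0]]
wrist_force: [0.5, 0.3, 0.4]
width: 0.0941
```

Run:
```python
from h import *
rel(np.array([.561,-.176,.30]),down(.077+np.pi))
W=bot.snapshot('wrist');save(W,'d.png')
print([(round(d['location'][1]*560),round(d['location'][0]*420),round(d['p'],2)) for d in bot.spot_point(W,'bar_lamp_grip')], [px(W,np.array([.561,-.176,z])) for z in(.19,.205,.22)])
```

```text
t 3.4 pos [ 0.5597 -0.1753  0.2935] F [0.5 0.3 0.4] w 0.09413222498108845
shift [ 0.0013  0.0008 -0.0064] rot [ 0.004 -0.012  0.011]
[(277, 213, 0.68)] [[280, 207], [280, 210], [280, 215]]
```

View pics/d.png

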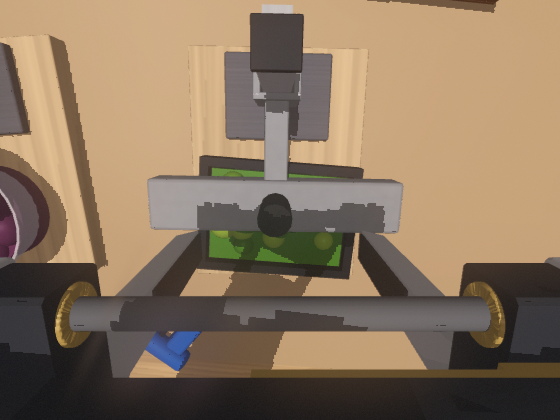

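The knob's top is at about (276,211), nearly midway between the fingertips at columns 200 and 360. The bar spans columns 150–400 and looks square to the jaws. I'll use the known sizes to check the height.

Run:
```python
from h import *
W=bot.snapshot('wrist');C=-np.array(W['R']).T@W['t'];f=W['fx'];print(f,W['cy'],C,np.round(W['R'],2))
# bar near-top edge width (rows ~180: 152..399), find z where width is 240
from scipy.optimize import brentq
def atz(u,v,z):
    c,d=ray(W,u,v);return c+d*(z-c[2])/d[2]
z=brentq(lambda z:np.linalg.norm(atz(150,178,z)-atz(398,182,z))-.24,.05,.35);print('headtop',z,'grip',z+.03,atz(150,178,z),atz(398,182,z))
z=brentq(lambda z:np.linalg.norm(atz(250.5,15,z)-atz(302.5,15,z))-.025,.05,.45);print('post top',z,'grip',z-.072)
for g in(.2,.205,.21,.22):print(g,atz(276,211,g+.02)[:2],atz(277,213,g)[:2])
im=W['image'][150:250,220:340];print(im.shape);g=im.sum(2);m=(g<105);r,c=np.where(m[30:85,30:85]);print('dark rows',r.min()+180,r.max()+180,'cols',c.min()+250,c.max()+250)
```

```text
316.9703693383249 206.44017609575448 [ 0.62454059 -0.16923197  0.47885461] [[ 0.09 -1.    0.01]
 [-0.97 -0.08  0.21]
 [-0.21 -0.03 -0.98]]
headtop 0.17368636037850585 grip 0.20368636037850585 [ 0.57546578 -0.05044388  0.17368636] [ 0.59247183 -0.28984061  0.17368636]
post top 0.31031747100710105 grip 0.23831747100710104
0.2 [ 0.56420335 -0.17344364] [ 0.55776869 -0.17482917]
0.205 [ 0.56536882 -0.17336229] [ 0.55896594 -0.1747288 ]
0.21 [ 0.56653428 -0.17328094] [ 0.56016319 -0.17462844]
0.22 [ 0.56886522 -0.17311823] [ 0.5625577  -0.17442772]
(100, 120, 3)Traceback (most recent call last):
  File "<stdin>", line 10, in <module>
    return umr_minimum(a, axis, None, out, keepdims, initial, where)
ValueError: zero-size array to reduction operation minimum which has no identity
```

Target TCP is (0.561, -0.174, 0.197), which stays clear of the head even if the height is off by 15 mm. Descend, then close.

Call:
{"name": "move_arm", "arguments": {
  "rows": [
    {"hand": 0, "tx": 0.001, "ty": -0.001, "tz": 0.02, "rx": 0, "ry": -0.012, "rz": 0},
    {"hand": 0, "tx": 0, "ty": 0, "tz": 0.03, "rx": 0, "ry": 0, "rz": 0},
    {"hand": 0, "tx": 0, "ty": 0, "tz": 0.025, "rx": 0, "ry": 0, "rz": 0},
    {"hand": 0, "tx": 0, "ty": 0, "tz": 0.015, "rx": 0, "ry": 0, "rz": 0},
    {"hand": 0, "tx": 0, "ty": 0, "tz": 0.003, "rx": 0, "ry": 0, "rz": 0},
    {"hand": 0, "tx": 0, "ty": 0, "tz": 0, "rx": 0, "ry": 0, "rz": 0}
  ]
}}

```text
time_s: 4.15
eef_pos: [0.5656, -0.1753, 0.207]
orientation: [[0.996, 0.09, 0.016], [0.09, -0.996, -0.012], [0.015, 0.013, -1.0]]
wrist_force: [-1.5, -0.3, 0.4]
width: 0.0938
```

Run:
```python
from h import *
rel(np.array([.561,-.174,.197]),down(.08+np.pi))
W=bot.snapshot('wrist');save(W,'e.png')
print([(round(d['location'][1]*560),round(d['location'][0]*420),round(d['p'],2)) for d in bot.spot_point(W,'bar_lamp_grip')], [px(W,np.array([.561,-.174,z])) for z in(.204,.224)])
```

```text
t 4.15 pos [ 0.5656 -0.1753  0.207 ] F [-1.5 -0.3  0.4] w 0.09382197020648961
shift [-0.0046 -0.0019  0.0099] rot [ 0.013 -0.015  0.01 ]
[(274, 262, 0.83)] [[276, 252], [276, 265]]
```

View pics/e.png

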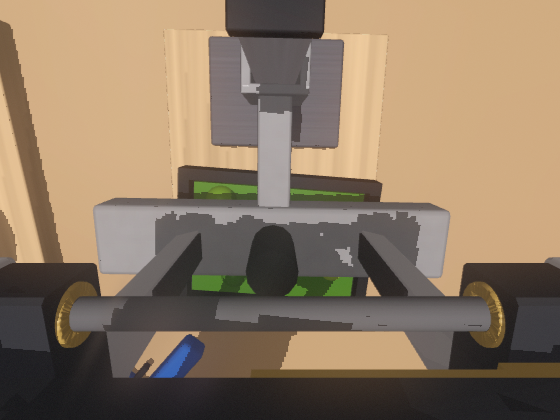

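I'll fit the lamp pose using corners from this view. The camera sits on the post side, so the top-face edges are at rows ~207 and ~276.

Run:
```python
from h import *
from scipy.optimize import least_squares
W=bot.snapshot('wrist');R=np.array(W['R']);t=np.array(W['t'])
def pj(X): c=X@R.T+t;return c[:,:2]/c[:,2:]*[W['fx'],W['fy']]+[W['cx'],W['cy']]
L=np.array([[.025,.12,-.03],[.025,-.12,-.03],[-.025,.12,-.03],[-.025,-.12,-.03],[0,0,.02]])
M=np.array([[97,206],[446,210],[100,276],[441,277],[273,274]])
def mod(p): return pj(L@Ro.from_euler('z',p[3]).as_matrix().T+p[:3])
r=least_squares(lambda p:(mod(p)-M).ravel(),[.561,-.175,.205,.08],loss='soft_l1');print(np.round(r.x,4));print(np.round(r.fun.reshape(-1,2),1))
im=cv2.resize(W['image'][180:310,80:460,::-1],None,fx=2,fy=2,interpolation=cv2.INTER_CUBIC)
for q in mod(r.x): cv2.circle(im,tuple(int(v) for v in (q-[80,180])*2),3,(0,0,255),-1)
cv2.imwrite('pics/f.png',im);rel(r.x[:3]-[0,0,.012],down(r.x[3]+np.pi))
```

```text
[ 0.5573 -0.1726  0.2081  0.0772]
[[-1.5  0.7]
 [ 2.5 -0.1]
 [ 3.5 -0.4]
 [-1.3  0.5]
 [-0.2 -0.5]]
t 4.3 pos [ 0.5659 -0.1755  0.2079] F [ 0.2 -0.9  0.2] w 0.09409820694465203
shift [-0.0084 -0.0038  0.0116] rot [ 0.014 -0.016  0.013]
```

View pics/f.png

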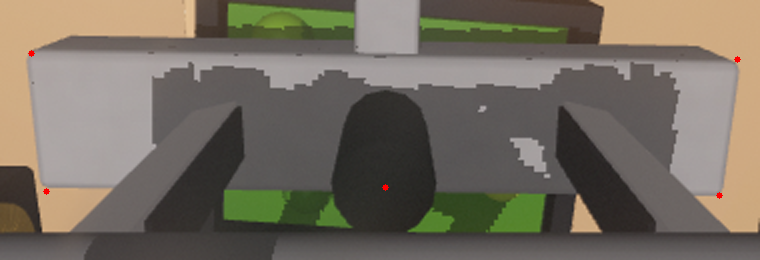

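The model points land on the corners, so the grip is at (0.557, -0.173, 0.208). Correct for it, then close at 30 N.

Call:
{"name": "move_arm", "arguments": {
  "rows": [
    {"hand": 0, "tx": -0.009, "ty": -0.004, "tz": 0.006, "rx": 0.014, "ry": -0.016, "rz": 0.01},
    {"hand": 0, "tx": -0.001, "ty": 0, "tz": 0.007, "rx": 0.003, "ry": -0.004, "rz": 0},
    {"hand": 0, "tx": 0, "ty": 0, "tz": 0, "rx": 0, "ry": 0, "rz": 0}
  ]
}}

```text
time_s: 4.6
eef_pos: [0.5551, -0.1723, 0.1952]
orientation: [[0.997, 0.079, -0.004], [0.079, -0.997, 0.004], [-0.003, -0.004, -1.0]]
wrist_force: [-0.5, 0.2, 0.9]
width: 0.0937
```

Run:
```python
from h import *
rel(np.array([.5573,-.1726,.196]),down(.077+np.pi))
```

```text
t 4.6 pos [ 0.5551 -0.1723  0.1952] F [-0.5  0.2  0.9] w 0.09372420066307685
shift [ 0.0022  0.0004 -0.0008] rot [-0.004  0.003  0.002]
```

Call:
{"name": "move_arm", "arguments": {
  "rows": [
    {"hand": 0, "tx": 0.002, "ty": 0, "tz": 0, "rx": 0, "ry": 0, "rz": 0},
    {"hand": 255, "tx": 0, "ty": 0, "tz": 0, "rx": 0, "ry": 0, "rz": 0},
    {"hand": 255, "tx": 0, "ty": 0, "tz": 0, "rx": 0, "ry": 0, "rz": 0},
    {"hand": 255, "tx": 0, "ty": 0, "tz": 0, "rx": 0, "ry": 0, "rz": 0},
    {"hand": 255, "tx": 0, "ty": 0, "tz": 0, "rx": 0, "ry": 0, "rz": 0},
    {"hand": 255, "tx": 0, "ty": 0, "tz": 0, "rx": 0, "ry": 0, "rz": 0},
    {"hand": 255, "tx": 0, "ty": 0, "tz": 0, "rx": 0, "ry": 0, "rz": 0},
    {"hand": 255, "tx": 0, "ty": 0, "tz": 0, "rx": 0, "ry": 0, "rz": 0}
  ],
  "force": 40
}}

```text
time_s: 5.4
eef_pos: [0.5576, -0.1723, 0.1957]
orientation: [[0.997, 0.079, -0.003], [0.079, -0.997, 0.003], [-0.002, -0.003, -1.0]]
wrist_force: [-0.5, -0.1, 0.3]
width: 0.0412
```

Call:
{"name": "move_arm", "arguments": {
  "rows": [
    {"hand": 255, "tx": 0, "ty": 0, "tz": 0, "rx": 0, "ry": 0, "rz": 0},
    {"hand": 255, "tx": 0, "ty": 0, "tz": 0, "rx": 0, "ry": 0, "rz": 0},
    {"hand": 255, "tx": 0, "ty": 0, "tz": 0, "rx": 0, "ry": 0, "rz": 0},
    {"hand": 255, "tx": 0, "ty": 0, "tz": 0, "rx": 0, "ry": 0, "rz": 0},
    {"hand": 255, "tx": 0, "ty": 0, "tz": 0, "rx": 0, "ry": 0, "rz": 0}
  ]
}}

```text
time_s: 5.9
eef_pos: [0.5575, -0.1714, 0.1957]
orientation: [[0.997, 0.079, -0.003], [0.079, -0.997, 0.004], [-0.003, -0.005, -1.0]]
wrist_force: [-0.8, 1.4, 0.3]
width: 0.0273
```

The knob is gripped, with an opening of 27.3 mm. Lift gradually towards 55 mm, so TCP z should reach about 0.251.

Call:
{"name": "move_arm", "arguments": {
  "rows": [
    {"hand": 255, "tx": 0, "ty": 0, "tz": -0.008, "rx": 0, "ry": 0, "rz": 0},
    {"hand": 255, "tx": 0, "ty": 0, "tz": -0.008, "rx": 0, "ry": 0, "rz": 0},
    {"hand": 255, "tx": 0, "ty": 0, "tz": -0.008, "rx": 0, "ry": 0, "rz": 0}
  ]
}}

```text
time_s: 6.2
eef_pos: [0.5574, -0.1714, 0.218]
orientation: [[0.997, 0.079, -0.006], [0.079, -0.997, 0.006], [-0.005, -0.006, -1.0]]
wrist_force: [6.7, -1.3, -14.8]
width: 0.0277
```

Call:
{"name": "move_arm", "arguments": {
  "rows": [
    {"hand": 255, "tx": 0, "ty": 0, "tz": -0.008, "rx": 0, "ry": 0, "rz": 0},
    {"hand": 255, "tx": 0, "ty": 0, "tz": -0.008, "rx": 0, "ry": 0, "rz": 0},
    {"hand": 255, "tx": 0, "ty": 0, "tz": -0.008, "rx": 0, "ry": 0, "rz": 0},
    {"hand": 255, "tx": 0, "ty": 0, "tz": -0.008, "rx": 0, "ry": 0, "rz": 0},
    {"hand": 255, "tx": 0, "ty": 0, "tz": -0.006, "rx": 0, "ry": 0, "rz": 0},
    {"hand": 255, "tx": 0, "ty": 0, "tz": 0, "rx": 0, "ry": 0, "rz": 0}
  ]
}}

```text
time_s: 6.8
eef_pos: [0.5574, -0.1714, 0.258]
orientation: [[0.997, 0.08, -0.008], [0.08, -0.997, 0.006], [-0.008, -0.007, -1.0]]
wrist_force: [0.8, 0.8, -6.1]
width: 0.0276
```

Run:
```python
from h import *
rel(np.array([.5573,-.1726,.251]),down(.077+np.pi))
W=bot.snapshot('wrist');save(W,'g.png')
```

```text
t 6.8 pos [ 0.5574 -0.1714  0.258 ] F [ 0.8  0.8 -6.1] w 0.027597294254415365
shift [-0.0001  0.0012  0.007 ] rot [-0.007  0.008  0.003]
```

View pics/g.png

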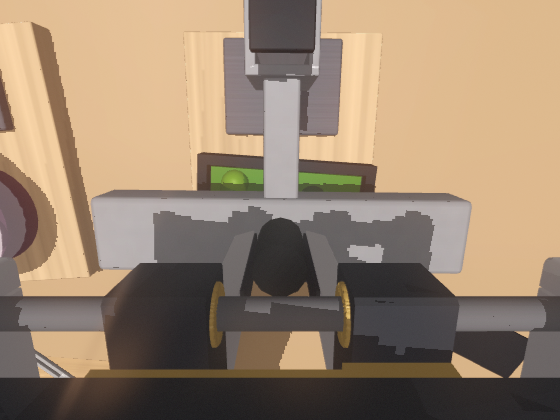

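The lamp is up about 62 mm and the load is down to its own weight of roughly 6 N. The view shows the head in the jaws and the frame in place. Now lower gently onto the ledge.

Call:
{"name": "move_arm", "arguments": {
  "rows": [
    {"hand": 255, "tx": 0, "ty": 0, "tz": 0.006, "rx": 0, "ry": 0, "rz": 0},
    {"hand": 255, "tx": 0, "ty": 0, "tz": 0.006, "rx": 0, "ry": 0, "rz": 0},
    {"hand": 255, "tx": 0, "ty": 0, "tz": 0.004, "rx": 0, "ry": 0, "rz": 0}
  ]
}}

```text
time_s: 7.15
eef_pos: [0.5574, -0.1714, 0.2413]
orientation: [[0.997, 0.079, -0.007], [0.08, -0.997, 0.006], [-0.006, -0.006, -1.0]]
wrist_force: [2.7, 1.6, -5.3]
width: 0.0276
```

Call:
{"name": "move_arm", "arguments": {
  "rows": [
    {"hand": 255, "tx": 0, "ty": 0, "tz": 0.002, "rx": 0, "ry": 0, "rz": 0},
    {"hand": 255, "tx": 0, "ty": 0, "tz": 0.002, "rx": 0, "ry": 0, "rz": 0}
  ]
}}

```text
time_s: 7.35
eef_pos: [0.5574, -0.1714, 0.2363]
orientation: [[0.997, 0.079, -0.007], [0.08, -0.997, 0.006], [-0.006, -0.006, -1.0]]
wrist_force: [2.3, 0.7, -6.4]
width: 0.0275
```

Call:
{"name": "move_arm", "arguments": {
  "rows": [
    {"hand": 255, "tx": 0, "ty": 0, "tz": 0.001, "rx": 0, "ry": 0, "rz": 0},
    {"hand": 255, "tx": 0, "ty": 0, "tz": 0.001, "rx": 0, "ry": 0, "rz": 0}
  ]
}}

```text
time_s: 7.55
eef_pos: [0.5575, -0.1714, 0.2354]
orientation: [[0.997, 0.079, -0.006], [0.079, -0.997, 0.005], [-0.005, -0.006, -1.0]]
wrist_force: [-3.1, 3.1, 6.2]
width: 0.0276
```

The ledge now carries the load: the force went from -6 N to +6 N at a 39.7 mm rise. Open the gripper.

Call:
{"name": "move_arm", "arguments": {
  "rows": [
    {"hand": 0, "tx": 0, "ty": 0, "tz": -0.001, "rx": 0, "ry": 0, "rz": 0},
    {"hand": 0, "tx": 0, "ty": 0, "tz": 0, "rx": 0, "ry": 0, "rz": 0},
    {"hand": 0, "tx": 0, "ty": 0, "tz": 0, "rx": 0, "ry": 0, "rz": 0},
    {"hand": 0, "tx": 0, "ty": 0, "tz": 0, "rx": 0, "ry": 0, "rz": 0},
    {"hand": 0, "tx": 0, "ty": 0, "tz": 0, "rx": 0, "ry": 0, "rz": 0},
    {"hand": 0, "tx": 0, "ty": 0, "tz": 0, "rx": 0, "ry": 0, "rz": 0},
    {"hand": 0, "tx": 0, "ty": 0, "tz": 0, "rx": 0, "ry": 0, "rz": 0},
    {"hand": 0, "tx": 0, "ty": 0, "tz": 0, "rx": 0, "ry": 0, "rz": 0}
  ]
}}

```text
time_s: 8.35
eef_pos: [0.5574, -0.1717, 0.2373]
orientation: [[0.997, 0.079, -0.005], [0.079, -0.997, 0.005], [-0.005, -0.006, -1.0]]
wrist_force: [-0.5, 0.0, -0.9]
width: 0.0878
```

Call:
{"name": "move_arm", "arguments": {
  "rows": [
    {"hand": 0, "tx": 0, "ty": 0, "tz": -0.01, "rx": 0, "ry": 0, "rz": 0},
    {"hand": 0, "tx": 0, "ty": 0, "tz": -0.03, "rx": 0, "ry": 0, "rz": 0},
    {"hand": 0, "tx": 0, "ty": 0, "tz": -0.04, "rx": 0, "ry": 0, "rz": 0},
    {"hand": 0, "tx": 0, "ty": 0, "tz": -0.04, "rx": 0, "ry": 0, "rz": 0},
    {"hand": 0, "tx": 0, "ty": 0, "tz": 0, "rx": 0, "ry": 0, "rz": 0},
    {"hand": 0, "tx": 0, "ty": 0, "tz": 0, "rx": 0, "ry": 0, "rz": 0}
  ]
}}

```text
time_s: 8.95
eef_pos: [0.5573, -0.1721, 0.3646]
orientation: [[0.997, 0.079, -0.005], [0.079, -0.997, 0.005], [-0.005, -0.006, -1.0]]
wrist_force: [0.5, 0.2, 0.1]
width: 0.0941
```

Run:
```python
from h import *
s=bot.sense();print(s['time_s'],s['eef_pos'],s['wrist_force'],s['width'])
W=bot.snapshot('wrist');save(W,'i.png')
X=np.array([.5573,-.1726,.208])
for k in('bar_lamp_grip',):
  print([(round(d['location'][1]*560),round(d['location'][0]*420),round(d['p'],2)) for d in bot.spot_point(W,k)])
L=np.array([[.025,.12,-.03],[.025,-.12,-.03],[-.025,.12,-.03],[-.025,-.12,-.03],[0,0,.02]])@Ro.from_euler('z',.077).as_matrix().T
for h in(0,.04,.08): print(h,[px(W,X+l+[0,0,h]) for l in L])
```

```text
8.95 [ 0.5573155  -0.1721258   0.36455805] [0.51296788 0.21571055 0.0519836 ] 0.09409010859073025
[(283, 202, 0.69)]
0 [[177, 168], [385, 168], [180, 210], [381, 211], [280, 199]]
0.04 [[164, 172], [397, 173], [168, 219], [393, 220], [280, 208]]
0.08 [[149, 178], [413, 179], [154, 231], [407, 232], [280, 220]]
```

View pics/i.png

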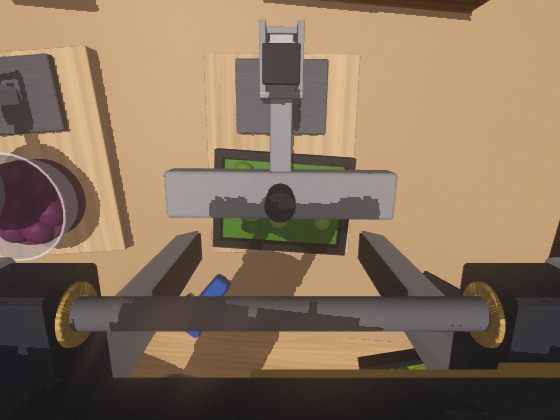

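The bar spans columns 165–396 with its near edge at row 218. That matches the prediction for +40 mm (164–397, row 219), and the gripper is clear. Hand in.

```bash
python3 -c "
from rig import bot
print(bot.job_done())"
```

```text
the job is handed in; nothing more can be done
None
```

I gripped the bar lamp's knob, raised it about 62 mm, and lowered it until the ledge took the load, 39.7 mm above where it started. I then let go, backed the gripper off to well above the lamp, and handed the job in at about 9 s of the 32 s allowed.

- **Lamp height:** in the last wrist picture the bar spans columns 165–396 with its near edge at row 218. The prediction for exactly one notch up was 164–397 and row 219, so it agrees.
- **Gripper clear:** the fingers were fully open and the wrist force read under 1 N.
- **Frame and round lamp:** the moss frame showed no visible shift in that picture, but I did not measure it. I never went near the round lamp, which was only partly in view at the end, so I did not check it separately.
- **Readings that disagreed:**
  - The knob height came out at 0.180 and 0.192 m from the first network sightings, and at 0.238 m from the post-top width; all three are outside the stated 203–230 mm.
  - I used 0.208 m, from fitting the bar's corners in a close view, and the grasp held at that height.
  - The network missed the knob once in the top view.

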